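Get the headstock out from among the bottles and onto the carving block

ROBOT

A 7-joint arm with a two-finger parallel gripper is mounted at the origin on the work surface. World frame = base frame: x ahead of the robot, y to its left, z up, the work surface at z = 0. Lengths are in m, angles in rad, forces in N, time in s.
With the tool pointing down it reaches from about 0.35 to 0.9 m from the base axis. Payload 19.9 kg.
Tool frame: the origin (TCP) lies between the finger pads; the fingertips stand 19 mm ahead of it and the grasp point (between the pads) is the TCP; z points along the fingers, y is the line along which they close (so a half turn about z gives the same grasp; the last joint's range is limited). The gripper opens to 94 mm and grips with 3 to 60 N. Pads are 16 mm wide; open, the fingers measure 119 mm over their backs; the gripper's body (75 mm by 177 mm) begins 78 mm behind the grasp point.
Start: joints at [-1.238, 0.417, -0.01, 1.614, 0.005, 1.111, -0.053], TCP at [0.228, 0.582, 0.224] pointing down, gripper open.
Joint ranges: [-2.81, 2.81], [-0.39, 2.02], [-1.27, 1.25], [0.06, 2.57], [-1.19, 4.33], [0.19, 2], [-2.82, 2.82]. Speed limits (rad/s): [1.89, 1.89, 2.39, 2.39, 3.01, 3.01, 3.01].

INTERFACE

Orientations are given as a 3x3 rotation matrix whose columns are the frame's x, y, z axes.
In Python, from rig import robot gives the robot as it stands. Calls block until the motion is done:
- robot.move_ptp(position, orientation): joint-space move of the TCP to a pose.
- robot.move_linear(position, velocity=0.15, frame=None, threshold=None): straight line of the TCP; frame=None keeps the orientation; velocity is the mean speed in m/s. With threshold (N) it stops when the force on the tool has changed by that much, and returns True; else False.
- robot.goto_joints(angles): joint-space move.
- robot.gripper_to(opening): finger opening in m; the grip force is fixed at half the most; returns when the fingers have stopped.
- robot.pause(seconds).
- robot.ik(position, orientation): joint angles nearest the present ones, or None.
- robot.get_state(): the state.
- robot.grab_frame(name): name is "scene" or "top" or "wrist"; returns the picture (480x640x3 uint8, red, green, blue); there is no depth.
- robot.camera_info(name): a dict with "fx", "fy", "cx", "cy" (pixels), "dist" ([k1, k2, p1, p2, k3] as OpenCV has them; the pictures are not rectified), "rvec" (rotation vector, rad) and "tvec" (3), from world to camera coordinates, as OpenCV has them. Camera axes: x right, y down, z forward; pixel columns grow to the right and rows downward; lengths in m; the calibration is good to about 2 mm. A picture is of the moment at which its call begins: read the wrist's pose just before it. camera_info takes no time and is no camera call; for the wrist camera it gives the pose at the moment of the call.
A pose or a line that the arm cannot do raises robot.PlanningError and nothing moves.
- robot.sign_off(): hands the job in; it is judged then, once.
The state is a dict: "time": time; "qpos": joint angles; "joint_vel": joint speeds; "effort": joint torques, N m; "ee_pos": TCP position; "tool_rot": TCP orientation; "force": force on the tool from outside, world axes, zero at the start; "moment": the same for the moment, N m; "opening": finger opening in m; "grasp_force": force on a finger pad.
Only numpy, scipy, OpenCV 4.12 (cv2) and the standard library are available. Lean on these libraries where they do the work, as an engineer would, in place of code of your own. Each camera call takes 0.05 s, during which the arm holds its last target. There are 200 camera calls.

TASK

Clear the three bottles off their coasters and stand them in the aluminium side tray; then, with all three in the tray, take the guitar headstock from the white board and lay it, black face up, centred on the cork pad of the carving block, lengthwise between the two end stops. Then put each bottle back upright in the middle of the coaster of its own cap colour. Do not knock any bottle over, and leave the rotary tool in its stand where it is.

Things in the scene. Friction and masses are not known exactly. Their poses are not given: they have to be found in the camera images.
- red_bottle: Loose closed bottle of amber glass with a red screw cap, about 0.2 kg, upright, 122 mm tall. Round body 46 mm in diameter up to 70 mm, a conical shoulder up to 82 mm, then a neck; the cap, 32 mm in diameter, is the top 36 mm and is the best place to grip. Origin at the centre of its underside, z up along the bottle.
- blue_bottle: Loose closed bottle of green glass with a blue screw cap, about 0.2 kg, upright, 110 mm tall. Round body 46 mm in diameter up to 58 mm, a conical shoulder up to 70 mm, then a neck; the cap, 32 mm in diameter, is the top 36 mm and is the best place to grip. Origin at the centre of its underside, z up along the bottle.
- yellow_bottle: Loose closed bottle of white plastic with a yellow screw cap, about 0.2 kg, upright, 116 mm tall. Round body 46 mm in diameter up to 64 mm, a conical shoulder up to 76 mm, then a neck; the cap, 32 mm in diameter, is the top 36 mm and is the best place to grip. Origin at the centre of its underside, z up along the bottle.
- red_coaster: Fixed red disc, 68 mm in diameter and 4 mm thick, on the white storage board: the home of the red-capped bottle, which stands centred on it at the start. Origin at the centre of its underside; the bottle stands on its top, 4 mm above the origin.
- blue_coaster: Fixed blue disc, 68 mm in diameter and 4 mm thick, on the white storage board: the home of the blue-capped bottle, which stands centred on it at the start. Origin at the centre of its underside; the bottle stands on its top, 4 mm above the origin.
- yellow_coaster: Fixed yellow disc, 68 mm in diameter and 4 mm thick, on the white storage board: the home of the yellow-capped bottle, which stands centred on it at the start. Origin at the centre of its underside; the bottle stands on its top, 4 mm above the origin.
- headstock: Loose guitar headstock, brown wood with black inlaid face, 0.25 kg, flat on the fixed white board (12 mm thick). 150 mm long (own y), 32 mm thick, 56 mm wide (own x), but 70 mm over the last 30 mm at +y; the last 30 mm at -y is a bare wood stub 40 mm wide, 26 mm thick. Origin at the centre of its underside, black face at +z. Bottles on both long sides, 82 mm from its middle, bar a hand's way down.
- tray: Fixed open aluminium tray, the side area: 270 mm (own x) by 110 mm (own y), walls 5 mm thick and 18 mm high, floor 5 mm thick. Empty at the start; room for three bottles in a row along x, 75 mm apart. Origin at the centre of its underside, z up.
- carving_block: Fixed pale wooden carving block, 110 mm (own x) by 210 mm (own y), with a cork pad (90 x 170 mm) whose top is 18 mm above the origin. Two wooden end stops, at y = +86 to +98 mm and -86 to -98 mm, rise to 39 mm and leave 172 mm between them for the headstock. Origin at the centre of its underside, z up.
- rotary_tool: Bystander: grey and black rotary tool standing upright in a dark wooden block 75 mm square, 174 mm tall in all, loose on the bench beyond the work, 0.7 kg. Origin at the centre of its underside.

How it is judged:
On the way, in this order (a step that is already met when the one before it is completed fails the run):
1. all three bottles stand in the tray, let go (x of red_bottle in the frame of tray between -0.113 and 0.113 m and y of red_bottle in the frame of tray between -0.033 and 0.033 m and z of red_bottle in the frame of tray between 0 and 0.012 m and angle between each of red_bottle, blue_bottle, yellow_bottle's own z axis and vertical below 0.15 rad and x of blue_bottle in the frame of tray between -0.113 and 0.113 m and y of blue_bottle in the frame of tray between -0.033 and 0.033 m and z of blue_bottle in the frame of tray between 0 and 0.012 m and x of yellow_bottle in the frame of tray between -0.113 and 0.113 m and y of yellow_bottle in the frame of tray between -0.033 and 0.033 m and z of yellow_bottle in the frame of tray between 0 and 0.012 m and contact force between the fingers and red_bottle below 0.2 N and linear speed of each of red_bottle, blue_bottle, yellow_bottle below 0.02 m/s and contact force between the fingers and blue_bottle below 0.2 N and contact force between the fingers and yellow_bottle below 0.2 N), for 0.2 s.
2. the headstock lies on the carving block, let go, while the bottles stand in the tray (x of headstock in the frame of carving_block between -0.012 and 0.012 m and y of headstock in the frame of carving_block between -0.015 and 0.015 m and z of headstock in the frame of carving_block between 0.013 and 0.024 m and angle between headstock's own z axis and vertical below 0.08 rad and angle between the y axis of headstock and the y axis of carving_block, either way round below 0.15 rad and x of red_bottle in the frame of tray between -0.113 and 0.113 m and y of red_bottle in the frame of tray between -0.033 and 0.033 m and z of red_bottle in the frame of tray between 0 and 0.012 m and angle between each of red_bottle, blue_bottle, yellow_bottle's own z axis and vertical below 0.15 rad and x of blue_bottle in the frame of tray between -0.113 and 0.113 m and y of blue_bottle in the frame of tray between -0.033 and 0.033 m and z of blue_bottle in the frame of tray between 0 and 0.012 m and x of yellow_bottle in the frame of tray between -0.113 and 0.113 m and y of yellow_bottle in the frame of tray between -0.033 and 0.033 m and z of yellow_bottle in the frame of tray between 0 and 0.012 m and contact force between the fingers and headstock below 0.2 N and linear speed of headstock below 0.02 m/s), for 0.2 s.
At the end, for the whole second after the job is handed in: Headstock flat on the cork pad, black face up, between the stops, within 12 mm of the block's centre across, 15 mm along, 0.15 rad of its long axis (either way round); each bottle upright on the coaster of its cap colour within 12 mm of its centre; all at rest (x of headstock in the frame of carving_block between -0.012 and 0.012 m and y of headstock in the frame of carving_block between -0.015 and 0.015 m and z of headstock in the frame of carving_block between 0.013 and 0.024 m and angle between headstock's own z axis and vertical below 0.08 rad and angle between the y axis of headstock and the y axis of carving_block, either way round below 0.15 rad and horizontal distance between red_bottle and red_coaster below 0.012 m and z of red_bottle in the frame of red_coaster between 0 and 0.009 m and angle between each of red_bottle, blue_bottle, yellow_bottle's own z axis and vertical below 0.12 rad and horizontal distance between blue_bottle and blue_coaster below 0.012 m and z of blue_bottle in the frame of blue_coaster between 0 and 0.009 m and horizontal distance between yellow_bottle and yellow_coaster below 0.012 m and z of yellow_bottle in the frame of yellow_coaster between 0 and 0.009 m and linear speed of each of headstock, red_bottle, blue_bottle, yellow_bottle below 0.02 m/s); the robot touches nothing.
It fails at once if a bottle is knocked over (angle between any of red_bottle, blue_bottle, yellow_bottle's own z axis and vertical above 0.7 rad).
It fails at once if the rotary tool is displaced or tipped (distance of rotary_tool from where it was at the start of the episode above 0.02 m or angle between rotary_tool's own z axis and vertical above 0.3 rad).
It also fails if it takes over 141 s, if anything falls off the work surface, if the arm or the gripper's body presses on something with over 40 N, if the wrist force passes 120 N, or if a joint passes its speed limit or range.

## Working session

There is one attempt and no reset: what is moved stays moved. The work goes in short steps, each a Python script; the robot and the scene stay as the last script left them, time stands still between calls to the robot, and variables do not carry over. Pictures are saved under pics/ and viewed, at most 14 in all, crops included, and the job is handed in when it is done.

```bash
mkdir -p pics; ls
python3 - <<'E'
from rig import robot
import cv2
for n in("scene","top"):
    cv2.imwrite(f"pics/{n}0.png",robot.grab_frame(n)[:,:,::-1]); print(robot.camera_info(n))
print(robot.camera_info("wrist"))
E
```

```text
pics
{'fx': 611.5253090526415, 'fy': 611.5253090526415, 'cx': 322.67449478490283, 'cy': 246.46804103935693, 'dist': array([0.04837679, 0.        , 0.        , 0.        , 0.        ]), 'rvec': array([ 0.84412584,  2.42568611, -1.20471883]), 'tvec': array([ 0.47205585, -0.20120254,  1.49272337])}
{'fx': 442.6177331079337, 'fy': 442.6177331079337, 'cx': 318.1940629371374, 'cy': 241.0670417531978, 'dist': array([0.02107769, 0.        , 0.        , 0.        , 0.        ]), 'rvec': array([ 2.12769181, -2.16799288,  0.12600513]), 'tvec': array([0.02398342, 0.6495902 , 0.75480272])}
{'fx': 405.2239275255629, 'fy': 405.2239275255629, 'cx': 320.9980264693474, 'cy': 239.1711654943447, 'dist': array([-0.02006925,  0.        ,  0.        ,  0.        ,  0.        ]), 'rvec': array([-2.4043592 , -1.64117347, -0.22013768]), 'tvec': array([-0.6260868 , -0.02690888,  0.39179838])}
```

View pics/top0.png

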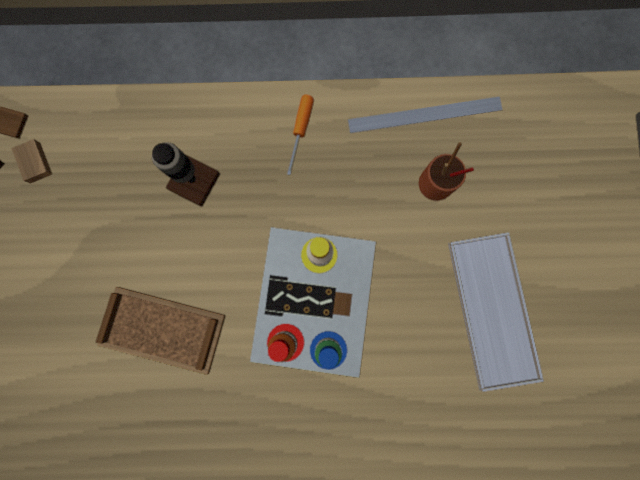

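View pics/scene0.png

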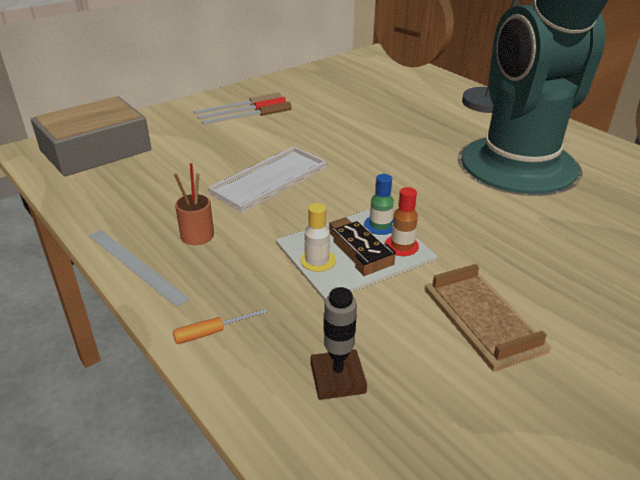

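```bash
cat > h.py <<'E'
import numpy as np, cv2
from rig import robot
H=dict(red=.122,blue=.110,yellow=.116)
def ray(ci,px):
    K=np.array([[ci['fx'],0,ci['cx']],[0,ci['fy'],ci['cy']],[0,0,1]])
    n=cv2.undistortPoints(np.array(px,float).reshape(-1,1,2),K,ci['dist']).reshape(-1,2)
    R=cv2.Rodrigues(ci['rvec'])[0]
    return -R.T@ci['tvec'], np.c_[n,np.ones(len(n))]@R
def plane(ci,px,z):
    c,d=ray(ci,px); return (c+d*((z-c[2])/d[:,2])[:,None])[:,:2]
def tri(c1,p1,c2,p2):
    a,u=ray(c1,[p1]);b,v=ray(c2,[p2]);u,v=u[0],v[0]
    s=np.linalg.lstsq(np.c_[u,-v],b-a,rcond=None)[0]
    P,Q=a+s[0]*u,b+s[1]*v; return (P+Q)/2,np.linalg.norm(P-Q)
def mask(im,col):
    h=cv2.cvtColor(im,cv2.COLOR_RGB2HSV)
    r=lambda lo,hi,s=150,v=60:cv2.inRange(h,(lo,s,v),(hi,255,255))
    return {'red':lambda:r(0,4,210,110)|r(176,180,210,110),'blue':lambda:r(100,125),'yellow':lambda:r(25,34,170,90)}[col]()
def blobs(m,amin=30):
    cs=cv2.findContours(m,cv2.RETR_EXTERNAL,cv2.CHAIN_APPROX_NONE)[0]
    return sorted([c for c in cs if cv2.contourArea(c)>amin],key=cv2.contourArea,reverse=True)
def down(a):  # closing axis y at angle a in the world xy plane
    y=np.array([np.cos(a),np.sin(a),0]);z=np.array([0,0,-1.]);return np.c_[np.cross(y,z),y,z]
def best(p,a):  # half-turn with the smaller last joint
    o=[(abs(q[6]),x) for x in(a,a+np.pi) if (q:=robot.ik(p,down(x))) is not None]
    if not o: raise SystemExit(f'no ik {p} {a}')
    return down(min(o)[1])
def shot(cam,name=None):
    ci=robot.camera_info(cam);im=robot.grab_frame(cam)
    if name: cv2.imwrite(f'pics/{name}.png',im[:,:,::-1])
    return ci,im
E
python3 - <<'E'
from h import *
np.set_printoptions(precision=4,suppress=True)
for cam in('top','scene'):
    ci=robot.camera_info(cam);im=cv2.imread(f'pics/{cam}0.png')[:,:,::-1].copy()
    for c in H:
        for b in blobs(mask(im,c))[:3]: print(cam,c,cv2.boundingRect(b),cv2.contourArea(b),cv2.minEnclosingCircle(b))
ci=robot.camera_info('top');im=cv2.imread('pics/top0.png')
print('tray corners',plane(ci,[(451,242),(508,234),(542,380),(484,390)],.018))
print('block stops',plane(ci,[(117,290),(223,316),(209,373),(97,340)],.03))
print('cork', plane(ci,[(162,330)],.018))
print('hs',plane(ci,[(268,295),(350,304)],.044))
print('coasters',plane(ci,[(319,255),(285,343),(328,350)],.016))
print('tool',plane(ci,[(170,158)],.174))
E
```

```text
top red (269, 341, 19, 20) 249.0 ((278.0, 350.75), 10.077921867370605)
top red (272, 325, 26, 9) 69.5 ((284.5, 330.5), 12.589778900146484)
top red (295, 332, 8, 22) 35.0 ((297.5, 342.5), 10.606701850891113)
top blue (310, 332, 37, 37) 990.0 ((328.0, 349.890625), 18.35628318786621)
top yellow (311, 238, 18, 19) 251.0 ((319.0, 247.0), 9.486932754516602)
top yellow (302, 243, 34, 29) 196.5 ((318.7037048339844, 254.62962341308594), 17.09360122680664)
scene blue (376, 174, 16, 23) 270.0 ((383.27874755859375, 185.21681213378906), 11.407328605651855)
scene blue (365, 218, 27, 16) 114.0 ((378.0, 226.0), 13.928488731384277)
tray corners [[ 0.6466 -0.2329]
 [ 0.6594 -0.3378]
 [ 0.3989 -0.3772]
 [ 0.383  -0.2751]]
block stops [[0.5696 0.3771]
 [0.5195 0.185 ]
 [0.421  0.2085]
 [0.4818 0.4087]]
cork [[0.4962 0.2981]]
hs [[ 0.5551  0.1024]
 [ 0.5368 -0.0423]]
coasters [[ 0.6273  0.0111]
 [ 0.4689  0.0754]
 [ 0.4552 -0.002 ]]
tool [[0.7664 0.2364]]
```

Run:
```python
from h import *
np.set_printoptions(precision=4,suppress=True)
ci=robot.camera_info('top')
print('caps top',[plane(ci,[p],.016+h) for p,h in(((278.,350.8),.122),((319,247),.116))])
A=-np.pi/4
for p in [(.63,.01),(.47,.075),(.455,0),(.448,-.318),(.522,-.306),(.596,-.294)]:
  for z in(.09,.3):
    for a in(A,A+np.pi):
      q=robot.ik(np.r_[p,z],down(a)); print(p,z,None if q is None else q)
p=np.array([.52,.03,.36]);robot.move_ptp(p,best(p,A))
ci,im=shot('wrist','w1')
for c in H:
    for b in blobs(mask(im,c))[:3]: print(c,cv2.boundingRect(b),cv2.contourArea(b))
print(robot.get_state()['time'])
```

```text
caps top [array([[0.4689, 0.0753]]), array([[0.6286, 0.0096]])]
(0.63, 0.01) 0.09 [-0.584   0.6984  0.7385  1.7238 -0.5639  0.9439 -0.4053]
(0.63, 0.01) 0.09 [-0.1577  0.5772  0.1259  1.7086 -0.0904  0.8614  2.3632]
(0.63, 0.01) 0.3 [-0.6025  0.452   0.7576  1.5274 -0.3177  1.2891 -0.5918]
(0.63, 0.01) 0.3 [-0.2967  0.3804  0.3136  1.5168 -0.1205  1.2634  2.3885]
(0.47, 0.075) 0.09 [-0.712   0.3958  0.5818  2.1045 -0.3242  0.7277 -0.7061]
(0.47, 0.075) 0.09 [-0.3457  0.3462  0.1432  2.0931 -0.0747  0.7069  2.2021]
(0.47, 0.075) 0.3 [-0.7939  0.0771  0.608   1.8905 -0.0474  1.1881 -0.955 ]
(0.47, 0.075) 0.3 [-0.5204  0.0735  0.3154  1.8832 -0.0246  1.1886  2.1596]
(0.455, 0) 0.09 [-0.6342  0.3782  0.6667  2.1546 -0.3552  0.7161 -0.5153]
(0.455, 0) 0.09 [-0.3028  0.3207  0.2708  2.1449 -0.1327  0.6912  2.4135]
(0.455, 0) 0.3 [-0.7594  0.0252  0.7114  1.9365 -0.0178  1.1861 -0.8268]
(0.455, 0) 0.3 [-0.5389  0.0273  0.4842  1.9312 -0.0137  1.1863  2.3065]
(0.448, -0.318) 0.09 [-0.0813  0.6066  0.8438  1.9339 -0.5919  0.8685  0.2887]
(0.448, -0.318) 0.09 [ 1.2551  0.6335 -0.9078  1.8903  
[... 296 characters left out ...]
 -0.9089  1.7487  0.669   1.0071  2.3196]
(0.522, -0.306) 0.3 [-0.3186  0.5599  1.1754  1.5993 -0.5276  1.3402  0.1416]
(0.522, -0.306) 0.3 [ 1.2371  0.5267 -1.0839  1.5479  0.4723  1.3538  2.4624]
(0.596, -0.294) 0.09 [-0.238   0.9033  1.0365  1.6337 -0.8509  1.1174  0.248 ]
(0.596, -0.294) 0.09 [ 1.0065  0.8226 -0.9097  1.5872  0.7101  1.0916  2.2666]
(0.596, -0.294) 0.3 [-0.2079  0.6042  0.9821  1.436  -0.5034  1.3674  0.0067]
(0.596, -0.294) 0.3 [ 1.079   0.6562 -1.0858  1.3871  0.5761  1.4354  2.3639]
red (235, 195, 31, 36) 781.5
red (243, 169, 51, 50) 599.0
blue (285, 251, 29, 37) 795.0
blue (278, 220, 51, 43) 563.5
yellow (403, 129, 33, 33) 822.0
yellow (368, 112, 48, 57) 753.0
2.4333
```

View pics/w1.png

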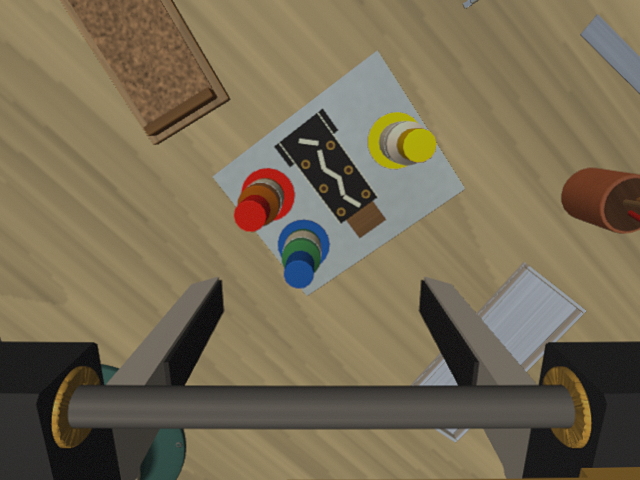

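```bash
cat >> h.py <<'E'
A=-np.pi/4; T=np.array([.522,-.306]); TX=np.array([np.cos(.155),np.sin(.155)])
SLOT=dict(yellow=T+.075*TX,blue=T,red=T-.075*TX)
G=.014; ZT=.275
def log(s):
    t=robot.get_state();print(s,round(t['time'],1),'open',round(t['opening'],4),'gf',round(t['grasp_force'],1),'F',np.round(t['force'],1),'p',np.round(t['ee_pos'],4))
def pickplace(c,src,zs,dst,zd):
    zg=zs+H[c]-G; up=lambda p,z=ZT:np.r_[p,z]
    robot.gripper_to(.06)
    robot.move_ptp(up(src,zg+.06),best(up(src,zg),A))
    robot.move_linear(up(src,zg),.12)
    robot.gripper_to(0.02); log('grip '+c)
    robot.move_linear(up(src),.2)
    robot.move_ptp(up(dst),best(up(dst),A))
    robot.move_linear(up(dst,zd+H[c]-G+.012),.2)
    robot.move_linear(up(dst,zd+H[c]-G+.0005),.05,threshold=6); log('down')
    robot.gripper_to(.06); robot.move_linear(up(dst,zd+H[c]-G+.06),.2)
    log('done')
E
python3 - <<'E'
from h import *
pickplace('red',np.array([.469,.0753]),.016,SLOT['red'],.005)
shot('top','t1');shot('scene','s1')
E
```

```text
grip red 5.1 open 0.0316 gf 29.9 F [-0.7 -0.4  3.5] p [0.4691 0.0754 0.1241]
down 8.7 open 0.0314 gf 30.0 F [-1.6  2.5  7.8] p [ 0.4481 -0.3172  0.1129]
done 9.8 open 0.0602 gf 0.0 F [ 0.4  0.2 -0.2] p [ 0.4482 -0.3174  0.1733]
```

View pics/s1.png

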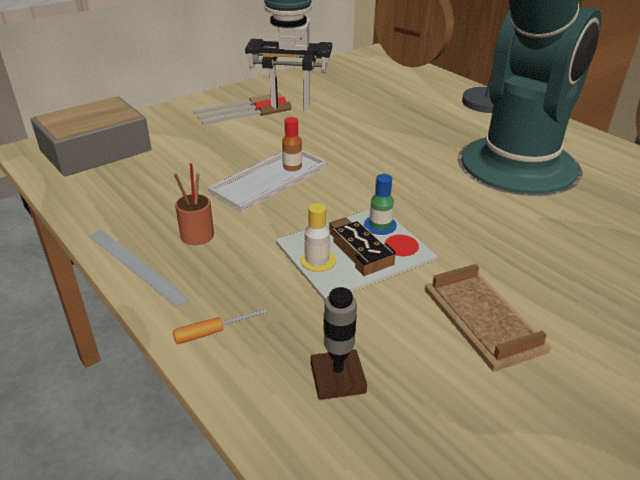

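Red now stands upright in the tray at (291,145), and its coaster is bare at (402,245). Next are blue and yellow.

Run:
```python
from h import *
pickplace('blue',np.array([.4552,-.002]),.016,SLOT['blue'],.005)
pickplace('yellow',np.array([.628,.0103]),.016,SLOT['yellow'],.005)
p=np.array([.40,.12,.36]);robot.move_ptp(p,best(p,A)); log('')
shot('scene','s2')
# go aside so the top camera sees all
p=np.array([.25,.45,.36]);robot.move_ptp(p,best(p,A)); log('')
shot('top','t2')
```

```text
grip blue 12.6 open 0.0317 gf 30.0 F [-1.2  0.2  3.4] p [ 0.4553 -0.0019  0.1121]
down 16.2 open 0.0315 gf 30.0 F [-1.3  2.3  8.3] p [ 0.5221 -0.3056  0.1009]
done 17.3 open 0.0597 gf 0.0 F [ 0.2 -0.  -1.3] p [ 0.5222 -0.3059  0.1615]
grip yellow 20.0 open 0.0316 gf 30.0 F [-0.7  0.3  1.9] p [0.6281 0.0103 0.1182]
down 23.3 open 0.0317 gf 30.0 F [ 1.9 -1.9  4.7] p [ 0.5966 -0.2947  0.107 ]
done 24.4 open 0.06 gf 0.0 F [0.4 0.3 0. ] p [ 0.5963 -0.2944  0.1677]
 26.2 open 0.0599 gf 0.0 F [ 0.4 -0.1 -0.5] p [0.4003 0.1196 0.3597]
 28.3 open 0.0594 gf 0.0 F [-0.8 -0.7 -0.6] p [0.2503 0.4498 0.3598]
```

View pics/t2.png

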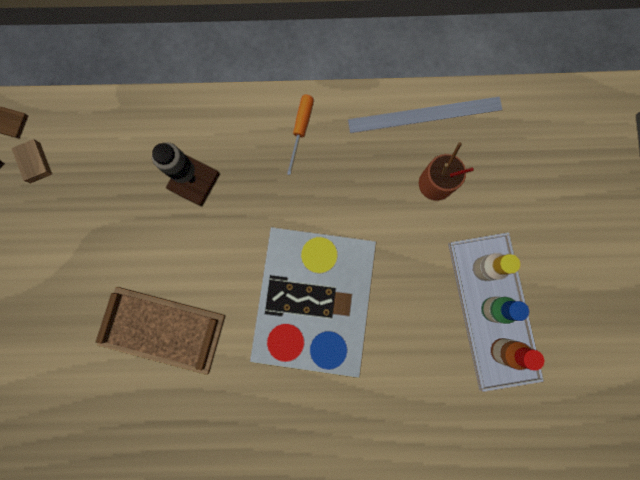

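The top view shows all three bottles standing in the tray (caps at (510,264), (516,311) and (533,359)) and bare coasters. The headstock is near (308,298) and the block near (160,330).

Run:
```python
from h import *
np.set_printoptions(precision=4,suppress=True)
ci=robot.camera_info('top');im=cv2.imread('pics/t2.png')[:,:,::-1].copy()
for c in H:
    for b in blobs(mask(im,c)):
        (x,y),r=cv2.minEnclosingCircle(b)
        print(c,(round(x),round(y)),round(r,1),'coaster',plane(ci,[(x,y)],.016)[0],'cap',plane(ci,[(x,y)],.005+H[c])[0])
hsv=cv2.cvtColor(im,cv2.COLOR_RGB2HSV)
def rect(m,z,off):
    b=blobs(m)[0]; P=plane(ci,b.reshape(-1,2)+np.array(off),z).astype(np.float32)
    (cx,cy),(w,h),a=cv2.minAreaRect(P*1000); print('rect mm',cx,cy,w,h,a)
def sub(m,x0,y0,x1,y1):
    o=np.zeros_like(m);o[y0:y1,x0:x1]=m[y0:y1,x0:x1];return cv2.morphologyEx(o,cv2.MORPH_CLOSE,np.ones((5,5)))
board=((hsv[:,:,1]>60)|(hsv[:,:,2]<80)).astype(np.uint8)*255
print('hs');rect(sub(board,258,272,360,322),.036,(0,0))
blk=(hsv[:,:,2]<60).astype(np.uint8)*255
print('black');rect(sub(blk,258,272,340,322),.044,(0,0))
# cork: darker, redder than the bench
for y in(300,330,350): print(hsv[y,80:240:10].tolist())
```

```text
red (285, 342) 17.8 coaster [0.4702 0.0756] cap [0.4805 0.0657]
red (533, 360) 10.4 coaster [ 0.4335 -0.365 ] cap [ 0.4488 -0.3151]
blue (328, 350) 18.4 coaster [ 0.4554 -0.002 ] cap [ 0.4664 -0.0015]
blue (515, 310) 13.4 coaster [ 0.5218 -0.3407] cap [ 0.5248 -0.2991]
yellow (319, 255) 17.1 coaster [0.628  0.0116] cap [0.6175 0.0104]
yellow (510, 263) 9.7 coaster [ 0.6056 -0.3374] cap [ 0.598  -0.2938]
hs
rect mm 546.306640625 31.316600799560547 149.32754516601562 68.81129455566406 81.82725524902344
black
rect mm 548.4246826171875 44.99982452392578 119.07011413574219 67.46185302734375 81.82938385009766
[[20, 81, 129], [20, 82, 133], [19, 84, 133], [15, 154, 81], [11, 132, 56], [14, 118, 108], [14, 125, 92], [16, 96, 117], [16, 100, 120], [18, 98, 104], [21, 78, 141], [19, 83, 144], [21, 83, 141], [20, 78, 141], [19, 80, 144], [20, 83, 142]]
[[20, 84, 133], [21, 82, 137], [14, 133, 88], [18, 122, 48], [16, 120, 102], [15, 107, 100], [15, 109, 96], [14, 111, 120], [14, 115, 106], [15, 114, 112], [12, 110, 114], [14, 110, 107], [14, 112, 116], [13, 137, 93], [13, 127, 70], [20, 84, 149]]
[[21, 81, 144], [19, 80, 143], [21, 80, 140], [19, 81, 138], [16, 97, 134], [15, 98, 122], [15, 114, 134], [17, 112, 107], [14, 111, 113], [16, 111, 119], [15, 113, 108], [14, 107, 100], [15, 116, 97], [15, 96, 98], [20, 83, 142], [20, 83, 145]]
```

Run:
```python
from h import *
np.set_printoptions(precision=4,suppress=True)
s=robot.get_state();ci=robot.camera_info('wrist')
off=plane(ci,[(320,170)],.018)[0]-s['ee_pos'][:2]; print(off)
p=np.r_[np.array([.496,.297])-off,.36]
R=best(p,A); robot.move_ptp(p,R)
ci,im=shot('wrist','w2')
hsv=cv2.cvtColor(im,cv2.COLOR_RGB2HSV)
m=((hsv[:,:,0]<=17)&(hsv[:,:,1]>95)).astype(np.uint8)*255
m[260:]=0
m=cv2.morphologyEx(cv2.morphologyEx(m,cv2.MORPH_CLOSE,np.ones((5,5))),cv2.MORPH_OPEN,np.ones((9,9)))
b=blobs(m)[0];P=plane(ci,b.reshape(-1,2),.018)
print(cv2.minAreaRect((P*1000).astype(np.float32)))
o=im[:,:,::-1].copy();cv2.drawContours(o,[b],-1,(0,255,0),1);cv2.imwrite('pics/w2o.png',o);log('')
```

```text
[-0.019  -0.0181]
((496.09649658203125, 306.3150634765625), (205.69400024414062, 107.9659194946289), 74.38856506347656)
 30.6 open 0.0597 gf 0.0 F [1.3 0.3 0.1] p [0.5148 0.3152 0.3597]
```

View pics/w2o.png

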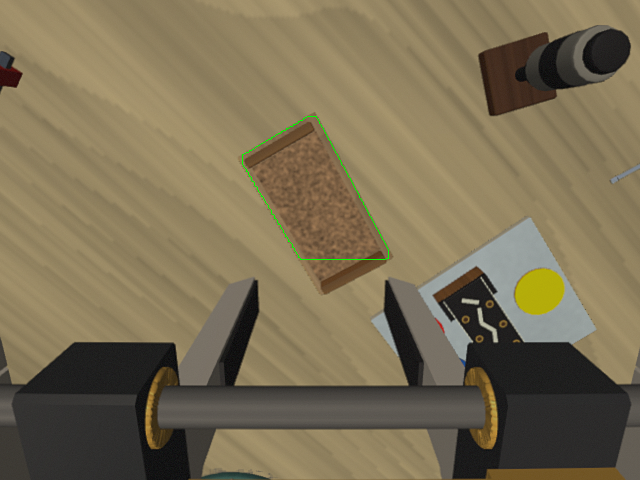

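The block lies fully in view, from the corner at (315,115) to (325,293). My row cut at 260 clipped the contour, so I'll redo it from the same picture.

Run:
```python
from h import *
np.set_printoptions(precision=4,suppress=True)
def meas(ci,im,x0,y0,x1,y1,z):
    hsv=cv2.cvtColor(im,cv2.COLOR_RGB2HSV)
    m=np.zeros(im.shape[:2],np.uint8)
    m[y0:y1,x0:x1]=((hsv[:,:,0]<=17)&(hsv[:,:,1]>95))[y0:y1,x0:x1]*255
    m=cv2.morphologyEx(cv2.morphologyEx(m,cv2.MORPH_CLOSE,np.ones((5,5))),cv2.MORPH_OPEN,np.ones((5,5)))
    b=blobs(m)[0];P=plane(ci,b.reshape(-1,2),z);print(cv2.minAreaRect((P*1000).astype(np.float32)))
rd=lambda n:cv2.imread(f'pics/{n}.png')[:,:,::-1].copy()
for z in(.012,.018,.03):
    meas(robot.camera_info('wrist'),rd('w2'),230,100,385,300,z)
    meas(robot.camera_info('top'),rd('t2'),88,280,230,380,z)
```

```text
((494.55169677734375, 303.6134033203125), (212.22402954101562, 109.6822509765625), 74.33456420898438)
((497.12420654296875, 304.0384826660156), (215.69715881347656, 110.77481079101562), 74.37024688720703)
((495.4305725097656, 304.4195251464844), (209.71713256835938, 108.3866958618164), 74.33464813232422)
((497.48345947265625, 301.8336486816406), (214.12078857421875, 109.96521759033203), 74.3702392578125)
((497.1886291503906, 306.0316162109375), (204.7034912109375, 105.79552459716797), 74.33464813232422)
((498.2018127441406, 297.4239501953125), (210.96800231933594, 108.3460464477539), 74.37023162841797)
```

Run:
```python
from h import *
hs=np.array([.5463,.0307]);bl=np.array([.4960,.3035]);zg=.039
a0,a1=np.radians(81.83-90),np.radians(74.35-90)
R0=best(np.r_[hs,zg],a0)
R1=min((down(a1),down(a1+np.pi)),key=lambda R:np.linalg.norm(R-R0))
print([robot.ik(np.r_[p,z],R) is not None for p,R in((hs,R0),(bl,R1)) for z in(.039,.16)])
robot.gripper_to(.072)
robot.move_ptp(np.r_[hs,.12],R0);robot.move_linear(np.r_[hs,zg],.1,threshold=12);log('at hs')
robot.gripper_to(.04);log('grip')
robot.move_linear(np.r_[hs,.14],.15);log('lift')
robot.move_ptp(np.r_[bl,.14],R1)
robot.move_linear(np.r_[bl,.06],.15);robot.move_linear(np.r_[bl,.045],.04,threshold=6);log('down')
shot('scene','s3')
robot.gripper_to(.072);log('open')
robot.move_linear(np.r_[bl,.14],.15);log('up')
p=np.array([.3,.05,.36]);robot.move_ptp(p,best(p,A));shot('top','t3');log('end')
```

```text
[True, True, True, True]
at hs 33.4 open 0.0719 gf 0.0 F [-0.8  0.3 -0.8] p [0.5467 0.0307 0.0395]
grip 33.8 open 0.0559 gf 30.0 F [-1.6  0.8  7. ] p [0.5465 0.0308 0.0394]
lift 34.6 open 0.0557 gf 30.0 F [-0.2  0.3 -3. ] p [0.5458 0.0309 0.1392]
down 36.8 open 0.0559 gf 30.0 F [-1.   0.2  5.3] p [0.4959 0.3038 0.045 ]
open 37.4 open 0.0718 gf 0.0 F [ 0.   0.5 -1.1] p [0.4955 0.3035 0.0448]
up 38.1 open 0.0719 gf 0.0 F [-0.3  0.4  0.3] p [0.4955 0.3035 0.1393]
end 39.6 open 0.072 gf 0.0 F [ 0.3  0.3 -0.7] p [0.3003 0.0504 0.3594]
```

View pics/t3.png

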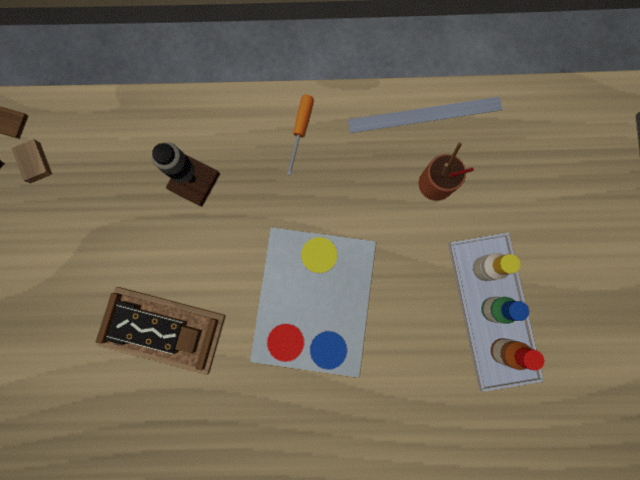

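The headstock lies black face up between the stops, about (105–200, 305–352). I'll check its centring with one close wrist picture.

Run:
```python
from h import *
p=np.array([.515,.315,.30]);robot.move_ptp(p,best(p,A))
ci,im=shot('wrist','w3');log('')
hsv=cv2.cvtColor(im,cv2.COLOR_RGB2HSV)
m=np.zeros(im.shape[:2],np.uint8);m[60:275,200:420]=(hsv[60:275,200:420,2]<60)*255
m=cv2.morphologyEx(m,cv2.MORPH_CLOSE,np.ones((5,5)));b=blobs(m)[0]
(c,s,a)=cv2.minAreaRect((plane(ci,b.reshape(-1,2),.05)*1000).astype(np.float32));print(c,s,a)
cv2.imwrite('pics/w3c.png',cv2.resize(im[60:310,170:430,::-1],None,fx=2,fy=2))
```

```text
41.0 open 0.0723 gf 0.0 F [0.8 0.1 0.1] p [0.5151 0.3142 0.301 ]
(499.03753662109375, 317.91015625) (123.602294921875, 70.55609130859375) 74.49954223632812
```

View pics/w3c.png

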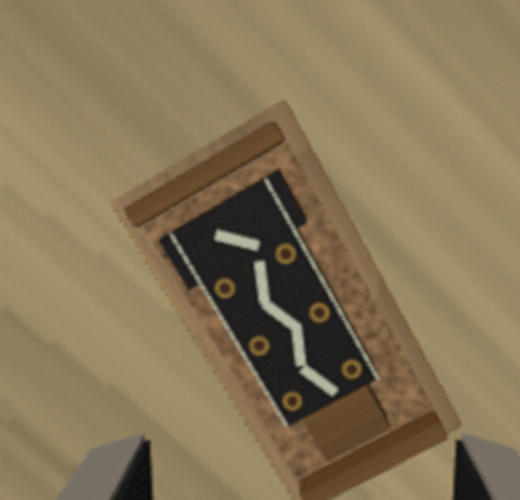

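The headstock's origin works out at (0.495, 0.3035), against a block centre of (0.496, 0.3035), and it lies flat with a gap at both stops. Now the bottles go back.

Run:
```python
from h import *
D=dict(red=(.4697,.0755),blue=(.4554,-.002),yellow=(.628,.0114))
p=np.array([.45,-.05,.30]);robot.move_ptp(p,best(p,A))
for c in('yellow','blue','red'): pickplace(c,SLOT[c],.005,np.array(D[c]),.016)
p=np.array([.3,.4,.36]);robot.move_linear(np.r_[robot.get_state()['ee_pos'][:2],.3],.2);robot.move_ptp(p,best(p,A))
ci,im=shot('top','t4');shot('scene','s4');log('end')
for c in H:
    for b in blobs(mask(im,c))[:2]:
        q,r=cv2.minEnclosingCircle(b);print(c,np.round(q),round(r,1),'cap',plane(ci,[q],.016+H[c])[0].round(4),D[c])
```

```text
grip yellow 45.2 open 0.0316 gf 30.0 F [ 0.2 -0.2  2.9] p [ 0.5962 -0.2945  0.1072]
down 48.6 open 0.0317 gf 30.0 F [ 1.8 -0.6  4.5] p [0.6285 0.0112 0.118 ]
done 49.6 open 0.0597 gf 0.0 F [-0.3 -0.4  0.5] p [0.6282 0.0115 0.1787]
grip blue 52.3 open 0.0317 gf 30.0 F [-1.4  0.5  4.6] p [ 0.5221 -0.3061  0.1012]
down 55.8 open 0.0314 gf 30.0 F [-0.2  1.1  3.1] p [ 0.4557 -0.0017  0.112 ]
done 56.9 open 0.0602 gf 0.0 F [ 0.4  0.3 -0.5] p [ 0.4556 -0.0019  0.1723]
grip red 59.5 open 0.0316 gf 30.0 F [-0.2  1.5  4.2] p [ 0.448  -0.3176  0.1132]
down 63.1 open 0.0317 gf 30.0 F [-1.5  2.4  5.8] p [0.4698 0.0761 0.124 ]
done 64.1 open 0.0599 gf 0.0 F [-0.1 -0.4 -0.1] p [0.4698 0.0757 0.1844]
end 67.1 open 0.0599 gf 0.0 F [-0.   0.3  0.2] p [0.3003 0.3997 0.3599]
red [278. 350.] 10.1 cap [0.4709 0.0761] (0.4697, 0.0755)
red [294. 344.] 14.9 cap [0.4794 0.0514] (0.4697, 0.0755)
blue [328. 350.] 18.4 cap [ 0.4677 -0.0014] (0.4554, -0.002)
yellow [318. 247.] 9.5 cap [0.6287 0.0112] (0.628, 0.0114)
yellow [319. 255.] 17.1 cap [0.6163 0.0103] (0.628, 0.0114)
```

View pics/t4.png

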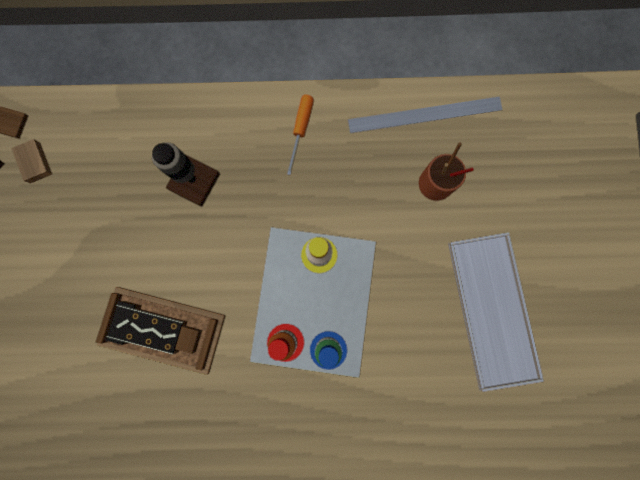

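View pics/s4.png

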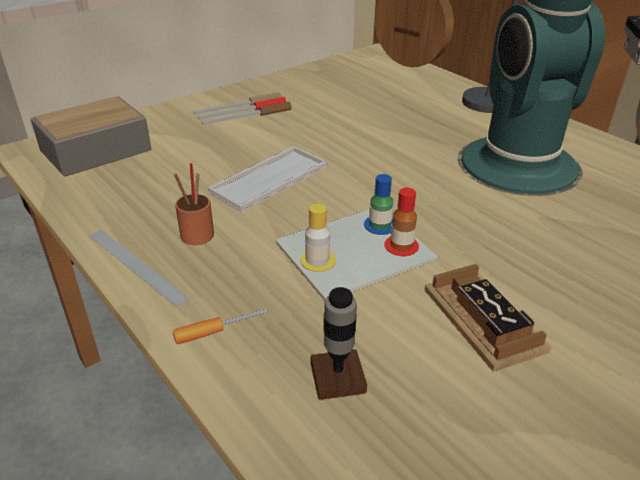

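Both views show the bottles upright on their own coasters: red at (278,350), blue at (328,355) and yellow at (318,247) in the top view. The headstock is between the stops and the rotary tool hasn't moved.

```bash
python3 -c "
from rig import robot
print(robot.sign_off())"
```

```text
the job is handed in; nothing more can be done
None
```

The job is handed in after about 67 s of robot time, with the headstock centred black face up on the cork pad, the three bottles upright on their own coasters and the rotary tool untouched; the sign-off gave no verdict, so this rests on my camera checks.

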